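# Load the sample carrier in reverse order

## Robot

A 6-joint arm with a two-finger parallel gripper is mounted at the origin on a cart in front of the work surface, level with it; the furniture and walls round the work are solid. World frame = base frame: x ahead of the robot, y to its left, z up, the work surface at z = 0. Lengths are in mm, angles in rad, forces in N, time in s.
With the tool pointing down it reaches from about 275 to 1000 mm from the base axis. Payload 8.4 kg.
Tool frame: the origin (TCP) lies midway between the tips of the shut fingers; the grasp point (between the pads) lies r.grasp_offset behind it (r.grasp_offset is the distance from the TCP to the grasp point, in mm); z points along the fingers, y is the direction in which the jaws open and shut (so a half turn about z gives the same grasp; the last joint's range is limited). The gripper opens to 85 mm and grips with 20 to 120 N. Pads are 22 mm wide; open, the fingers measure 114 mm over their backs; the gripper's body (76 mm by 85 mm) begins 54 mm behind the grasp point. The pads swing forward as they close: fully open they stand 13 mm farther back than shut.
Start: joints at [1.308, 0.353, 1.633, -0, 1.155, -0.002], TCP at [161.157, 603.868, 208.781] pointing down, gripper open.
Joint ranges: [-2.63, 2.63], [-0.92, 2.1], [0.06, 2.66], [-1.3, 4.44], [0, 2.69], [-3.02, 3.02]. Speed limits (rad/s): [2.22, 2.22, 2.79, 3.14, 3.14, 3.14].

## Interface

Orientations are given as [roll, pitch, yaw] about the fixed x, y, z axes, in that order (R = Rz(yaw) Ry(pitch) Rx(roll)).
In Python, from rig import r gives the robot as it stands.
- The arm moves only by the tool jog_arm, never from a script. Its argument "series" is a list that holds one entry, the list of rows, each a list of 7 numbers: the shift along the tool's x, y, z in cm, then the turn, a rotation vector about the tool's x, y, z in degrees, then the finger opening in cm, from 0 to 8.54. A call has 1 to 5 rows; each row is the pose to reach, as a shift and turn from the pose commanded when the call began, along the tool's axes at that moment; what a row does not reach only later rows make up. A row lasts 1/8 s, in which the tool goes at most 62.5 mm and 10.7 degrees, less where a joint would pass 70% of its speed; a pose out of reach is approached as far as the arm can. A call with a gripper value outside its range is refused whole. The fingers move at their own pace and stop on an object; "newtons" is the grip in N (left out, the last holds). Time passes only in rows, so rows that repeat a pose let the fingers close. It gives the time, the measured TCP pose, the force and the opening at its end, in the units of the state.
- r.sense(): the state, without advancing time (a new reading comes with each control period).
- r.grab_frame(name): name is "side" or "top"; returns the picture (420x560x3 uint8, red, green, blue); there is no depth.
- r.calibration(name): a dict with "mtx" (3x3 intrinsics, pixels), "origin" and "attitude" of the camera in the world. Camera axes: x right, y down, z forward; pixel columns grow to the right and rows downward; lengths in mm; the calibration is good to about 2 mm. A picture is of the moment at which its call begins. calibration takes no time and is no camera call.
- r.sign_off(): hands the job in, once; it reports no verdict.
The state is a dict: "clock": time; "qpos": joint angles; "qvel": joint speeds; "joint_efforts": joint torques, N m; "eef_pos": TCP position; "tcp_rot": TCP orientation; "contact_force": force on the tool from outside, world axes, zero at the start; "wrist_torque": the same for the moment, N m; "opening": opening from 0.0 (shut) to 1.0 (fully open).
Only numpy, scipy, OpenCV 4.12 (cv2) and the standard library are available. Lean on these libraries where they do the work, as an engineer would, in place of code of your own. Each camera call takes 0.05 s, during which the arm holds its last target.

## Task

The carrier goes into the analyser back to front, so move the four sample jars from the storage rack to the empty carrier rack in reverse order: the jar next to the storage rack's black knob goes into the carrier seat farthest from the carrier's knob, the next jar into the next seat, and so on, until the jar farthest from the storage rack's knob stands next to the carrier's knob. Stand each jar upright in the middle of its seat, one to a seat, and do not tip a jar over.

Things in the scene. Friction and masses are not known exactly. Their poses are not given: they have to be found in the camera images.
- store: Storage rack holding the jars at the start, fixed: aluminium base 74 x 312 x 6 mm, a row of four grey seats (a thin dark disc marks each seat's centre) and, past one end of the row, a black knob (24 mm across, top 40 mm up). Origin: on the underside below the middle of the row; y axis along the row towards the knob, z up. Seat centres at x = 0, y = -102, -34, 34, 102 mm; knob at y = 153 mm.
- carrier: Carrier rack, empty at the start, fixed; shape, origin, axes, seat centres and knob as on the storage rack. Seat floors are flat, 12 mm above the origin. Ribs 3 mm thick, 7 mm above the floor, stand 32 mm either side of each seat centre along y; the row is open towards +x and -x.
- wide_low_mid (a point): Centre (half-way up, on the axis) of the jar that is wide and low: white upright cylinder with a white ribbed screw cap of almost the same width, 42 mm in diameter, 50 mm high with the cap, under 120 g, standing upright. z axis up along the jar.
- slim_tall_mid (a point): Centre (half-way up, on the axis) of the jar that is slim and the tallest: white upright cylinder with a white ribbed screw cap of almost the same width, 28 mm in diameter, 85 mm high with the cap, under 120 g, standing upright. z axis up along the jar.
- slim_low_mid (a point): Centre (half-way up, on the axis) of the jar that is slim and low: white upright cylinder with a white ribbed screw cap of almost the same width, 28 mm in diameter, 56 mm high with the cap, under 120 g, standing upright. z axis up along the jar.
- wide_tall_mid (a point): Centre (half-way up, on the axis) of the jar that is wide and tall: white upright cylinder with a white ribbed screw cap of almost the same width, 42 mm in diameter, 78 mm high with the cap, under 120 g, standing upright. z axis up along the jar.
- seat_wide_low: The seat of the storage rack in which the jar that is wide and low stands at the start: grey plate 66 x 67 x 6 mm with two low ribs (7 mm high, 3 mm thick, 32 mm either side of its centre along the row), fixed on the rack's base; it stays there and so shows the jar's first place in the row. Origin: centre of its underside; the jar stands 6 mm above it.
- seat_slim_tall: The seat of the storage rack in which the jar that is slim and the tallest stands at the start: grey plate 66 x 67 x 6 mm with two low ribs (7 mm high, 3 mm thick, 32 mm either side of its centre along the row), fixed on the rack's base; it stays there and so shows the jar's first place in the row. Origin: centre of its underside; the jar stands 6 mm above it.
- seat_slim_low: The seat of the storage rack in which the jar that is slim and low stands at the start: grey plate 66 x 67 x 6 mm with two low ribs (7 mm high, 3 mm thick, 32 mm either side of its centre along the row), fixed on the rack's base; it stays there and so shows the jar's first place in the row. Origin: centre of its underside; the jar stands 6 mm above it.
- seat_wide_tall: The seat of the storage rack in which the jar that is wide and tall stands at the start: grey plate 66 x 67 x 6 mm with two low ribs (7 mm high, 3 mm thick, 32 mm either side of its centre along the row), fixed on the rack's base; it stays there and so shows the jar's first place in the row. Origin: centre of its underside; the jar stands 6 mm above it.
Mind the look-alikes: they are no part of the job. What is shaped like the part that bears slim_low_mid but green or yellow is not meant.

How it is judged:
By the outcome, as a careful person would: the job done as asked, in the order asked, and still so for the second after the job is handed in, with the robot touching nothing.
It also fails if it takes over 96 s, if anything falls off the work surface, if the arm or the gripper's body presses on something with over 40 N, if the wrist force passes 120 N, or if a joint passes its speed limit or range.

## Working session

There is one attempt and no reset: what is moved stays moved. The work goes in short steps, Python scripts to look and compute and a tool call to move; the robot and the scene stay as the last step left them, time stands still between calls to the robot, and variables do not carry over. Pictures are saved under pics/ and viewed, and the job is handed in when it is done.

Besides the shell and the picture viewer there is one more tool, called after "Emit:" in YAML: its name, and indented under it one key for each argument. jog_arm: Moves the arm, as the interface text tells. Its arguments: {"type":"object","properties":{"series":{"type":"array","items":{"type":"array","items":{"type":"array","items":{"type":"number"}}}},"newtons":{"type":"number"}},"required":["series"]}

```bash
ls; mkdir -p pics; python3 - <<'E'
from rig import r
import cv2
print(r.sense(), r.grasp_offset)
for n in("side","top"):
    im=r.grab_frame(n); cv2.imwrite(f"pics/{n}0.png",im[:,:,::-1]); print(r.calibration(n))
E
```

```text
pics
{'clock': 0.0, 'qpos': array([ 1.30758511e+00,  3.53648734e-01,  1.63418172e+00,  5.22932936e-06,
        1.15521959e+00, -2.37744722e-03]), 'qvel': array([-0.00019019,  0.00097234,  0.00143825, -0.0020394 ,  0.00149764,
        0.00053184]), 'joint_efforts': array([-2.23115283e-03, -6.05254841e+01, -3.42068374e+01, -1.19315027e-04,
        9.56959964e-03, -5.66039614e-05]), 'eef_pos': array([161.02200554, 603.33827962, 208.0409954 ]), 'tcp_rot': array([-3.14013528e+00, -8.24599052e-06,  2.88075676e+00]), 'contact_force': array([-1.12923787, -0.1582834 , -0.99277356]), 'wrist_torque': array([-0.02971849, -0.05540646,  0.01426454]), 'opening': 1.0005253567418237} 18.700000000000003
{'mtx': array([[421.88638613,   0.        , 273.76644391],
       [  0.        , 421.88638613, 209.78259213],
       [  0.        ,   0.        ,   1.        ]]), 'origin': array([ 38.05431629, 166.31416793, 683.36086294]), 'attitude': array([-2.37527109, -0.0068203 , -1.7612835 ])}
{'mtx': array([[446.41772101,   0.        , 281.92422706],
       [  0.        , 446.41772101, 207.70045569],
       [  0.        ,   0.        ,   1.        ]]), 'origin': array([439.81774572,  27.5870591 , 973.01770177]), 'attitude': array([-2.98649564, -0.01036686, -1.54814356])}
```

View pics/side0.png

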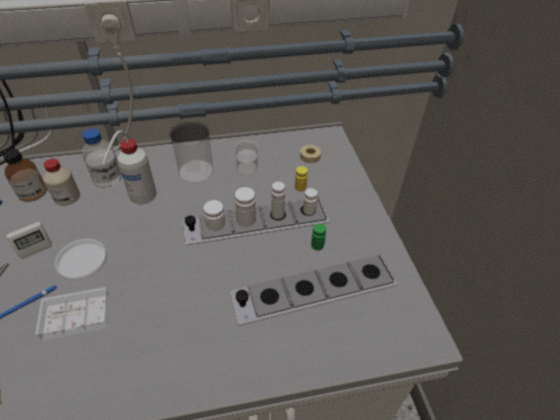

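View pics/top0.png

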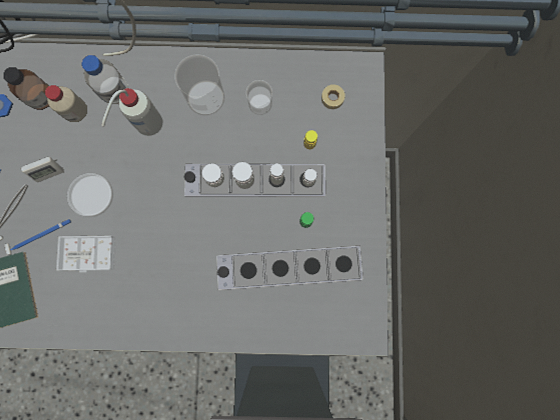

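The side picture shows the store row at (190–325, 210), knob at (191,222), with jars in order from the knob: wide low (214,216), wide tall (245,207), slim tall (278,202), slim low (310,203). Look-alikes are yellow (301,180) and green (319,237). The carrier knob is at (242,297) and its seats run from (269,296) to (371,271). The choice is the white jars standing in the rack. Next I'll check them in close crops.

```bash
python3 - <<'E'
import cv2
t=cv2.imread("pics/top0.png"); s=cv2.imread("pics/side0.png")
cv2.imwrite("pics/c1.png",cv2.resize(t[120:300,175:375],None,fx=4,fy=3.3333*1.0 if 0 else 4,interpolation=cv2.INTER_CUBIC)[:600] )
cv2.imwrite("pics/c2.png",cv2.resize(t[230:300,205:370],None,fx=4.8,fy=4.8,interpolation=cv2.INTER_CUBIC))
cv2.imwrite("pics/c3.png",cv2.resize(s[160:245,175:335],None,fx=5,fy=5,interpolation=cv2.INTER_CUBIC))
cv2.imwrite("pics/c4.png",cv2.resize(s[250:325,225:400],None,fx=4.5,fy=4.5,interpolation=cv2.INTER_CUBIC))
E
```

```text
(no output)
```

View pics/c1.png

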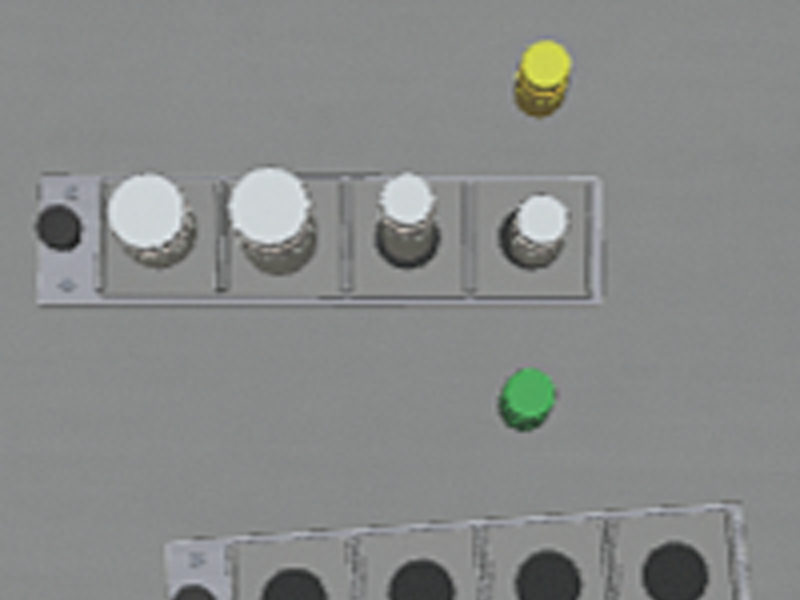

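View pics/c2.png

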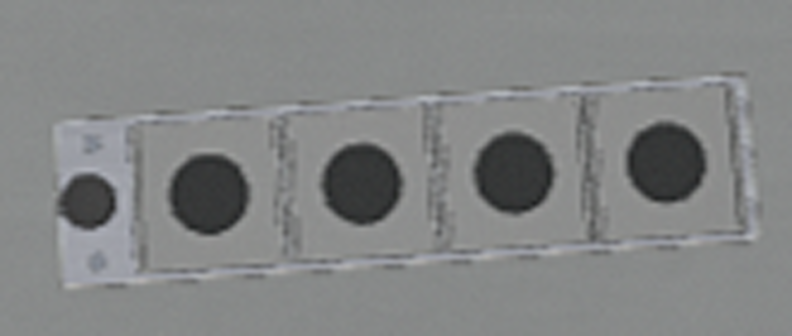

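View pics/c3.png

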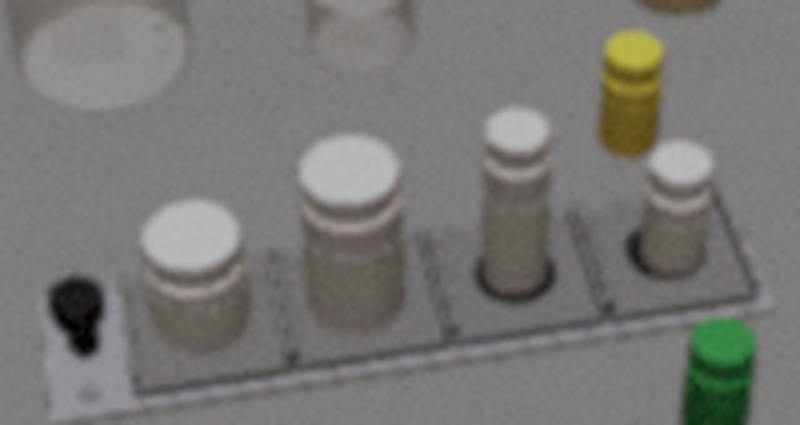

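View pics/c4.png

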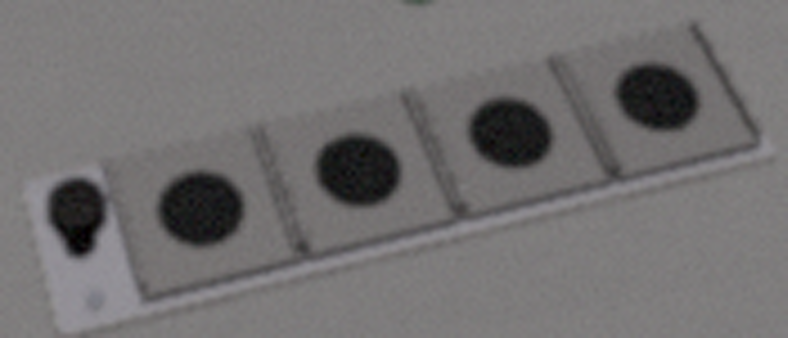

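```bash
cat > h.py <<'E'
import numpy as np
from scipy.spatial.transform import Rotation as R
from rig import r
def bp(name,px,z):
    c=r.calibration(name); K=c["mtx"]; M=R.from_euler('xyz',c["attitude"]).as_matrix()
    d=M@np.linalg.inv(K)@np.array([px[0],px[1],1.]); o=c["origin"]
    return o+d*(z-o[2])/d[2]
def pr(name,P):
    c=r.calibration(name); M=R.from_euler('xyz',c["attitude"]).as_matrix()
    p=c["mtx"]@(M.T@(np.array(P)-c["origin"])); return p[:2]/p[2]
def cr(u,s,x0,y0): return ((u[0]+.5)/s-.5+x0,(u[1]+.5)/s-.5+y0)
E
python3 - <<'E'
from h import *
for n,z,a,b in [("wl",62,(147,210),(192,238)),("wt",90,(270,205),(349,171)),("st",97,(407,199),(516,132)),("sl",68,(542,218),(681,164))]:
    print(n,bp("top",cr(a,4,175,120),z).round(1),bp("side",cr(b,5,175,160),z).round(1))
A=[(209,194),(362,183),(514,172),(666,162)];B=[(200,208),(357,171),(510,132),(657,97)]
for a,b in zip(A,B):
    print(bp("top",cr(a,4.8,205,230),12).round(1),bp("side",cr(b,4.5,225,250),12).round(1))
print("knobs", bp("top",cr((59,228),4,175,120),40),bp("side",cr((78,298),5,175,160),40),bp("top",cr((88,200),4.8,205,230),40),bp("side",cr((77,205),4.5,225,250),40))
# store base corners top
for p in [(38,175),(38,305),(601,178),(601,302)]: print(bp("top",cr(p,4,175,120),6).round(1))
E
```

```text
wl [654.  170.4  62. ] [654.6 170.2  62. ]
wt [651.6 103.9  90. ] [653.1 104.2  90. ]
st [654.8  34.5  97. ] [656.1  34.7  97. ]
sl [653.5 -35.6  68. ] [654.6 -36.4  68. ]
[454.2  89.9  12. ] [456.8  89.8  12. ]
[460.5  22.2  12. ] [462.3  22.2  12. ]
[466.9 -45.4  12. ] [469.3 -46.3  12. ]
[ 472.9 -113.2   12. ] [ 475.  -114.1   12. ]
knobs [648.19970611 220.20369814  40.        ] [650.37314995 219.80861853  40.        ] [449.98923218 140.08424404  40.        ] [449.65345503 140.25946321  40.        ]
[685.6 240.5   6. ]
[612.3 236.4   6. ]
[691.8 -72.5   6. ]
[621.6 -73.    6. ]
```

```bash
cat >> h.py <<'E'
def go(x,y,z,yaw=90):
    s=r.sense(); M=R.from_euler('xyz',s["tcp_rot"]); 
    d=M.inv().apply(np.array([x,y,z])-s["eef_pos"])/10
    T=R.from_euler('xyz',[180,0,yaw],degrees=True)
    print("t%.2f"%s["clock"],"pos",s["eef_pos"].round(1),"rpy",np.degrees(s["tcp_rot"]).round(1),"F",s["contact_force"].round(1),"op %.3f"%s["opening"])
    print("shift cm",d.round(2),"turn deg",(M.inv()*T).as_rotvec(degrees=True).round(2))
E
python3 -c "
from h import *
go(654.3,170.3,200)"
```

```text
t0.10 pos [161.  603.4 208.1] rpy [-179.9    0.   165.1] F [ 0.4  0.4 -0.9] op 1.002
shift cm [-58.83 -29.13   0.85] turn deg [-6.000e-02  5.000e-02  7.506e+01]
```

Emit:
jog_arm:
  series:
    - [[-5.5,-2.7,0,0,0,10,8.5],[-11,-5.4,0,0,0,20,8.5],[-16.5,-8.1,0,0,0,30,8.5],[-22,-10.8,0,0,0,40,8.5],[-27.5,-13.5,0,0,0,50,8.5]]
  newtons: 40

```text
clock: 0.72
eef_pos: [393.2, 401.0, 208.6]
tcp_rot: [-3.141, 0.0, 2.003]
contact_force: [1.0, 0.7, 0.3]
opening: 0.997
```

```bash
python3 -c "
from h import *
go(654.3,170.3,180)"
```

```text
t0.72 pos [393.2 401.  208.6] rpy [-180.     0.   114.7] F [1.  0.7 0.3] op 0.997
shift cm [-31.88  14.06   2.86] turn deg [-1.000e-02  0.000e+00  2.474e+01]
```

Emit:
jog_arm:
  series:
    - [[-5.3,2.3,0.5,0,0,8,8.5],[-10.6,4.7,1,0,0,16,8.5],[-16,7,1.5,0,0,25,8.5],[-21.2,9.3,2,0,0,25,8.5],[-26.5,11.7,2.5,0,0,25,8.5]]

```text
clock: 1.35
eef_pos: [611.3, 210.5, 183.3]
tcp_rot: [-3.141, 0.0, 1.572]
contact_force: [-0.1, -0.7, 0.1]
opening: 0.994
```

```bash
python3 -c "
from h import *
go(654.3,170.3,90)"
```

```text
t1.35 pos [611.3 210.5 183.3] rpy [-180.    0.   90.] F [-0.1 -0.7  0.1] op 0.994
shift cm [-4.03  4.3   9.33] turn deg [-0.03  0.    0.05]
```

Emit:
jog_arm:
  series:
    - [[-4,4.3,3,0,0,0,8.5],[-4,4.3,8.5,0,0,0,8.5],[-4,4.3,8.5,0,0,0,8.5],[-4,4.3,8.5,0,0,0,8.5]]

```text
clock: 1.85
eef_pos: [653.6, 172.7, 100.1]
tcp_rot: [3.141, -0.0, 1.572]
contact_force: [-0.0, -0.2, 0.1]
opening: 0.999
```

```bash
python3 -c "
from h import *
import cv2
go(654.3,170.3,21)
for n in ('top','side'): cv2.imwrite(f'pics/{n}1.png',r.grab_frame(n)[:,:,::-1])
"
```

```text
t1.85 pos [653.6 172.7 100.1] rpy [180.   -0.   90.1] F [-0.  -0.2  0.1] op 0.999
shift cm [-0.24  0.07  7.91] turn deg [ 0.03 -0.01  0.09]
```

View pics/side1.png

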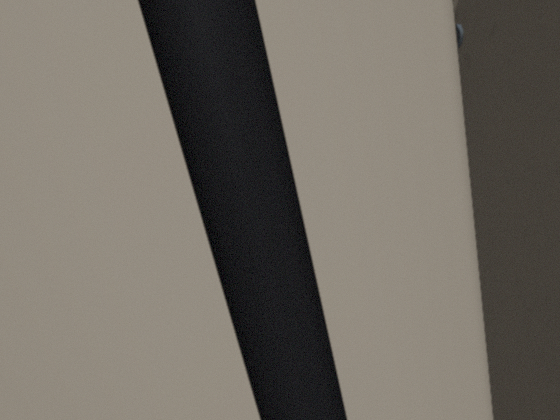

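Emit:
jog_arm:
  series:
    - [[-0.2,0,4,0,0,0,8.5],[-0.2,0,7.5,0,0,0,8.5],[-0.2,0,7.9,0,0,0,8.5],[-0.2,0,7.9,0,0,0,8.5]]

```text
clock: 2.45
eef_pos: [654.3, 170.8, 21.7]
tcp_rot: [3.139, -0.001, 1.572]
contact_force: [0.0, -0.8, 1.1]
opening: 0.999
```

```bash
python3 -c "
from h import *
go(654.3,170.3,21)"
```

```text
t2.45 pos [654.3 170.8  21.7] rpy [179.9  -0.   90.1] F [ 0.  -0.8  1.1] op 0.999
shift cm [-0.05 -0.01  0.07] turn deg [ 0.12 -0.03  0.09]
```

Emit:
jog_arm:
  series:
    - [[0,0,0,0,0,0,2],[0,0,0,0,0,0,2],[0,0,0,0,0,0,2],[0,0,0,0,0,0,2],[0,0,0,0,0,0,2]]

```text
clock: 3.08
eef_pos: [654.1, 170.3, 21.4]
tcp_rot: [3.14, -0.0, 1.572]
contact_force: [-2.6, -0.4, 10.1]
opening: 0.451
```

```bash
python3 -c "
from h import *
go(654.3,170.3,121)"
```

```text
t3.08 pos [654.1 170.3  21.4] rpy [179.9  -0.   90.1] F [-2.6 -0.4 10.1] op 0.451
shift cm [ 0.01  0.04 -9.96] turn deg [ 0.09 -0.03  0.06]
```

Emit:
jog_arm:
  series:
    - [[0,0,0,0,0,0,2],[0,0,0,0,0,0,2],[0,0,-0.5,0,0,0,2],[0,0,-1,0,0,0,2],[0,0,-1,0,0,0,2]]

```text
clock: 3.7
eef_pos: [653.6, 170.1, 30.2]
tcp_rot: [3.141, -0.0, 1.572]
contact_force: [0.1, 1.5, -1.7]
opening: 0.453
```

```bash
python3 -c "
from h import *
import cv2
go(654.3,170.3,121)
cv2.imwrite('pics/t2.png',r.grab_frame('top')[120:300,175:375,::-1].repeat(3,0).repeat(3,1))
"
```

```text
t3.70 pos [653.6 170.1  30.2] rpy [180.   -0.   90.1] F [ 0.1  1.5 -1.7] op 0.453
shift cm [ 0.02  0.08 -9.08] turn deg [ 0.04 -0.01  0.05]
```

View pics/t2.png

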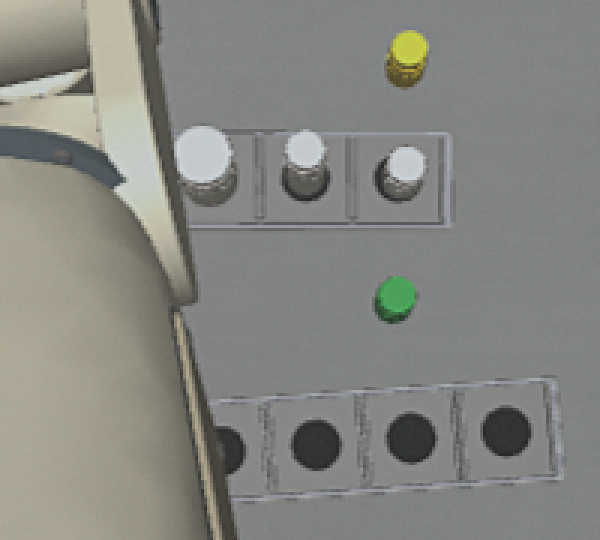

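Emit:
jog_arm:
  series:
    - [[0,0,-4,0,0,0,2],[0,0,-8,0,0,0,2],[0,0,-10.5,0,0,0,2],[-3,-2,-10.5,0,0,0,2],[-7,-4.5,-10.5,0,0,0,2]]

```text
clock: 4.38
eef_pos: [608.2, 99.9, 134.9]
tcp_rot: [3.141, -0.0, 1.573]
contact_force: [0.4, -0.8, -2.0]
opening: 0.447
```

```bash
python3 -c "
from h import *
go(473.6,-113.7,130)"
```

```text
t4.38 pos [608.2  99.9 134.9] rpy [180.   -0.   90.1] F [ 0.4 -0.8 -2. ] op 0.447
shift cm [-21.33 -13.51   0.48] turn deg [ 0.05 -0.01  0.14]
```

Emit:
jog_arm:
  series:
    - [[-4.5,-2.9,0,0,0,0,2],[-9,-5.8,0,0,0,0,2],[-13.5,-8.6,0,0,0,0,2],[-18,-11.4,0,0,0,0,2],[-21.3,-13.5,0,0,0,0,2]]

```text
clock: 5.0
eef_pos: [472.1, -114.6, 134.7]
tcp_rot: [-3.141, 0.0, 1.571]
contact_force: [0.6, 0.4, -1.4]
opening: 0.447
```

Emit:
jog_arm:
  series:
    - [[0,0,3,0,0,0,2],[0,0,6,0,0,0,2],[0,0,7,0,0,0,2],[0,0,7,0,0,0,2]]

```text
clock: 5.5
eef_pos: [473.3, -113.0, 64.5]
tcp_rot: [-3.14, -0.0, 1.572]
contact_force: [-0.5, 0.1, -0.4]
opening: 0.445
```

```bash
python3 -c "
from h import *
import cv2
go(473.6,-113.7,23)
for n in ('top','side'): cv2.imwrite(f'pics/{n}3.png',r.grab_frame(n)[:,:,::-1])
"
```

```text
t5.50 pos [ 473.3 -113.    64.5] rpy [-179.9   -0.    90.1] F [-0.5  0.1 -0.4] op 0.445
shift cm [-0.07  0.03  4.15] turn deg [-0.07 -0.02  0.07]
```

View pics/side3.png

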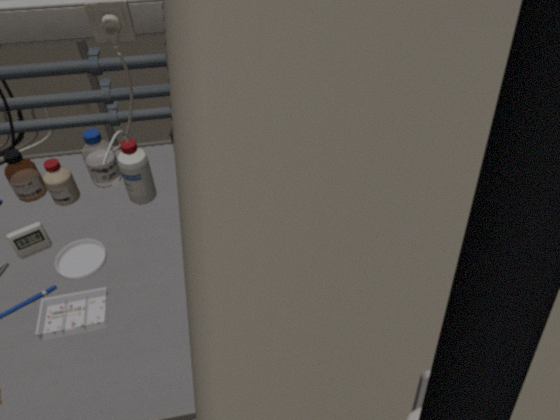

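Emit:
jog_arm:
  series:
    - [[-0.1,0,2,0,0,0,2],[-0.1,0,3.5,0,0,0,2],[-0.1,0,4,0,0,0,2],[-0.1,0,4.2,0,0,0,2],[-0.1,0,4.2,0,0,0,2]]

```text
clock: 6.22
eef_pos: [473.8, -114.2, 23.0]
tcp_rot: [3.141, 0.0, 1.572]
contact_force: [0.9, -0.7, -0.6]
opening: 0.445
```

```bash
python3 -c "
from h import *
go(473.6,-113.7,22)"
```

```text
t6.22 pos [ 473.8 -114.2   23. ] rpy [180.    0.   90.1] F [ 0.9 -0.7 -0.6] op 0.445
shift cm [ 0.05 -0.02  0.1 ] turn deg [0.02 0.01 0.06]
```

Emit:
jog_arm:
  series:
    - [[0,0,0.1,0,0,0,2],[0,0,0.15,0,0,0,2],[0,0,0.2,0,0,0,2],[0,0,0.2,0,0,0,2]]

```text
clock: 6.72
eef_pos: [473.8, -114.2, 21.5]
tcp_rot: [3.141, 0.0, 1.572]
contact_force: [-3.1, 0.4, 7.4]
opening: 0.447
```

Contact is felt, so I'll release gently.

Emit:
jog_arm:
  series:
    - [[0,0,0,0,0,0,4.2],[0,0,0,0,0,0,4.6],[0,0,0,0,0,0,5.2],[0,0,0,0,0,0,7],[0,0,0,0,0,0,8.5]]

```text
clock: 7.35
eef_pos: [473.6, -114.1, 20.7]
tcp_rot: [-3.142, -0.0, 1.572]
contact_force: [-0.7, 1.1, 0.4]
opening: 0.986
```

Emit:
jog_arm:
  series:
    - [[0,0,0,0,0,0,8.5],[0,0,-1.5,0,0,0,8.5],[0,0,-5,0,0,0,8.5],[0,0,-10,0,0,0,8.5],[0,0,-15,0,0,0,8.5]]

```text
clock: 7.98
eef_pos: [473.4, -114.1, 173.3]
tcp_rot: [3.141, 0.0, 1.572]
contact_force: [0.5, 0.1, -0.3]
opening: 0.998
```

```bash
python3 -c "
from h import *
go(652.4,104.0,170)"
```

```text
t7.97 pos [ 473.4 -114.1  173.3] rpy [180.    0.   90.1] F [ 0.5  0.1 -0.3] op 0.998
shift cm [21.79 17.92  0.33] turn deg [0.03 0.01 0.06]
```

Emit:
jog_arm:
  series:
    - [[4.4,3.6,0,0,0,0,8.5],[8.8,7.2,0,0,0,0,8.5],[13.2,10.8,0,0,0,0,8.5],[17.6,14.4,0,0,0,0,8.5],[21.8,17.9,0,0,0,0,8.5]]

```text
clock: 8.6
eef_pos: [653.4, 105.8, 172.1]
tcp_rot: [3.141, -0.0, 1.572]
contact_force: [1.1, -0.6, 0.1]
opening: 0.996
```

Emit:
jog_arm:
  series:
    - [[0,0,2,0,0,0,8.5],[0,0,5,0,0,0,8.5],[0,0,6,0,0,0,8.5],[0,0,6,0,0,0,8.5]]

```text
clock: 9.1
eef_pos: [651.6, 103.4, 110.7]
tcp_rot: [-3.14, 0.0, 1.571]
contact_force: [-0.1, -0.9, 0.1]
opening: 0.994
```

```bash
python3 -c "
from h import *
import cv2
go(652.4,104.0,35)
cv2.imwrite('pics/t4.png',r.grab_frame('top')[120:300,175:375,::-1].repeat(3,0).repeat(3,1))
"
```

```text
t9.10 pos [651.6 103.4 110.7] rpy [-179.9    0.    90. ] F [-0.1 -0.9  0.1] op 0.994
shift cm [0.06 0.09 7.57] turn deg [-0.08  0.02  0.03]
```

View pics/t4.png

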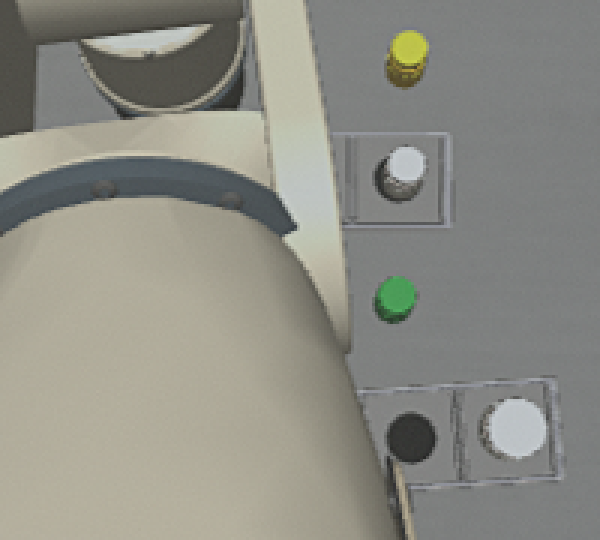

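```bash
python3 -c "
from h import *
print(bp('top',cr((518,428),3,175,120),62), pr('top',(473,-113,62)))"
```

```text
[ 473.44712008 -113.91417808   62.        ] [346.88352989 262.54465009]
```

Emit:
jog_arm:
  series:
    - [[0,0.1,4,0,0,0,8.5],[0,0.1,7,0,0,0,8.5],[0,0.1,7.5,0,0,0,8.5],[0,0.1,7.5,0,0,0,8.5]]

```text
clock: 9.65
eef_pos: [654.2, 104.0, 37.1]
tcp_rot: [3.14, -0.0, 1.572]
contact_force: [-0.7, -0.4, 0.7]
opening: 0.995
```

Emit:
jog_arm:
  series:
    - [[0,0,0,0,0,0,2],[0,0,0,0,0,0,2],[0,0,0,0,0,0,2],[0,0,0,0,0,0,2],[0,0,0,0,0,0,2]]

```text
clock: 10.28
eef_pos: [653.9, 104.2, 37.1]
tcp_rot: [3.141, -0.0, 1.572]
contact_force: [-2.2, -0.4, 7.8]
opening: 0.476
```

Emit:
jog_arm:
  series:
    - [[0,0,0,0,0,0,2],[0,0,0,0,0,0,2],[0,0,0,0,0,0,2]]

```text
clock: 10.65
eef_pos: [653.9, 104.2, 37.1]
tcp_rot: [3.14, -0.0, 1.572]
contact_force: [-2.2, -0.8, 7.4]
opening: 0.476
```

Emit:
jog_arm:
  series:
    - [[0,0,-1,0,0,0,2],[0,0,-4,0,0,0,2],[0,0,-8,0,0,0,2],[0,0,-11,0,0,0,2],[-1.5,-2.5,-12,0,0,0,2]]

```text
clock: 11.28
eef_pos: [630.7, 89.8, 158.8]
tcp_rot: [3.136, -0.001, 1.573]
contact_force: [-0.8, -0.3, 0.1]
opening: 0.472
```

```bash
python3 -c "
from h import *
go(467.8,-45.8,150)"
```

```text
t11.28 pos [630.7  89.8 158.8] rpy [179.7  -0.   90.1] F [-0.8 -0.3  0.1] op 0.472
shift cm [-13.53 -16.32   0.78] turn deg [ 0.31 -0.05  0.11]
```

Emit:
jog_arm:
  series:
    - [[-3,-3.6,0,0,0,0,2],[-6,-7.2,0,0,0,0,2],[-9,-10.8,0,0,0,0,2],[-12,-14.4,0,0,0,0,2],[-13.5,-16.2,0,0,0,0,2]]

```text
clock: 11.9
eef_pos: [464.9, -47.1, 156.2]
tcp_rot: [-3.142, 0.0, 1.571]
contact_force: [1.4, -1.4, -1.3]
opening: 0.472
```

Emit:
jog_arm:
  series:
    - [[0,0,3,0,0,0,2],[0,0,6,0,0,0,2],[0,0,9,0,0,0,2],[0,0,9,0,0,0,2],[0,0,9,0,0,0,2]]

```text
clock: 12.52
eef_pos: [467.5, -46.1, 66.7]
tcp_rot: [3.14, 0.0, 1.572]
contact_force: [0.1, 1.0, -0.8]
opening: 0.476
```

```bash
python3 -c "
from h import *
go(467.8,-45.8,38)"
```

```text
t12.53 pos [467.5 -46.1  66.7] rpy [179.9   0.   90.1] F [ 0.1  1.  -0.8] op 0.476
shift cm [0.03 0.03 2.87] turn deg [0.06 0.   0.06]
```

Emit:
jog_arm:
  series:
    - [[0,0,1,0,0,0,2],[0,0,2,0,0,0,2],[0,0,2.6,0,0,0,2],[0,0,2.8,0,0,0,2],[0,0,2.8,0,0,0,2]]

```text
clock: 13.15
eef_pos: [466.4, -46.1, 37.6]
tcp_rot: [-3.141, -0.0, 1.572]
contact_force: [-0.2, -0.2, -0.8]
opening: 0.47
```

Emit:
jog_arm:
  series:
    - [[0,0,0.1,0,0,0,2],[0,0,0.2,0,0,0,2],[0,0,0.2,0,0,0,2]]

```text
clock: 13.52
eef_pos: [466.8, -46.2, 36.9]
tcp_rot: [3.141, 0.0, 1.572]
contact_force: [-4.1, 0.5, 16.2]
opening: 0.47
```

Emit:
jog_arm:
  series:
    - [[0,0,-0.1,0,0,0,2],[0,0,-0.1,0,0,0,4.3],[0,0,-0.1,0,0,0,4.8],[0,0,-0.1,0,0,0,6],[0,0,-0.1,0,0,0,8.5]]

```text
clock: 14.15
eef_pos: [466.5, -46.1, 36.7]
tcp_rot: [-3.142, -0.0, 1.572]
contact_force: [0.9, -0.2, 0.0]
opening: 0.897
```

Emit:
jog_arm:
  series:
    - [[0,0,0,0,0,0,8.5],[0,0,-1.5,0,0,0,8.5],[0,0,-5,0,0,0,8.5],[0,0,-10,0,0,0,8.5],[0,0,-14,0,0,0,8.5]]

```text
clock: 14.78
eef_pos: [466.8, -46.1, 179.7]
tcp_rot: [3.14, 0.0, 1.572]
contact_force: [-0.2, -0.2, 0.7]
opening: 0.995
```

```bash
python3 -c "
from h import *
go(655.4,34.6,175)"
```

```text
t14.78 pos [466.8 -46.1 179.7] rpy [179.9   0.   90.1] F [-0.2 -0.2  0.7] op 0.995
shift cm [ 8.06 18.87  0.5 ] turn deg [0.1  0.01 0.06]
```

Emit:
jog_arm:
  series:
    - [[2,4.7,0,0,0,0,8.5],[4,9.4,0,0,0,0,8.5],[6,14.1,0,0,0,0,8.5],[8.1,18.9,0,0,0,0,8.5],[8.1,18.9,2,0,0,0,8.5]]

```text
clock: 15.4
eef_pos: [659.6, 36.7, 158.8]
tcp_rot: [3.136, -0.001, 1.573]
contact_force: [-1.3, 0.0, 0.6]
opening: 0.995
```

Emit:
jog_arm:
  series:
    - [[0,0,2,0,0,0,8.5],[0,0,4,0,0,0,8.5],[0,0,4,0,0,0,8.5],[0,0,4,0,0,0,8.5]]

```text
clock: 15.9
eef_pos: [655.4, 34.8, 117.3]
tcp_rot: [3.141, 0.0, 1.571]
contact_force: [0.6, -0.0, 0.1]
opening: 0.996
```

```bash
python3 -c "
from h import *
import cv2
go(655.4,34.6,37)
cv2.imwrite('pics/t5.png',r.grab_frame('top')[120:300,175:375,::-1].repeat(3,0).repeat(3,1))
"
```

```text
t15.90 pos [655.4  34.8 117.3] rpy [180.   0.  90.] F [ 0.6 -0.   0.1] op 0.996
shift cm [-0.02 -0.01  8.03] turn deg [0.02 0.   0.03]
```

View pics/t5.png

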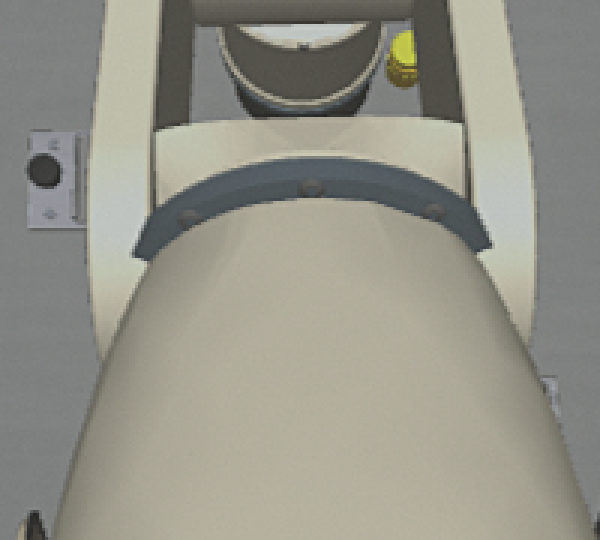

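Emit:
jog_arm:
  series:
    - [[0,0,4,0,0,0,8.5],[0,0,7,0,0,0,8.5],[0,0,8,0,0,0,8.5],[0,0,8,0,0,0,8.5],[0,0,8,0,0,0,8.5]]

```text
clock: 16.58
eef_pos: [656.6, 35.1, 38.3]
tcp_rot: [3.139, -0.0, 1.572]
contact_force: [-0.3, 0.0, 0.2]
opening: 0.995
```

Emit:
jog_arm:
  series:
    - [[0,0,0,0,0,0,1],[0,0,0,0,0,0,1],[0,0,0,0,0,0,1],[0,0,0,0,0,0,1],[0,0,0,0,0,0,1]]

```text
clock: 17.2
eef_pos: [655.6, 35.1, 37.2]
tcp_rot: [3.141, -0.0, 1.572]
contact_force: [-1.9, -0.2, 5.3]
opening: 0.316
```

Emit:
jog_arm:
  series:
    - [[0,0,0,0,0,0,1],[0,0,0,0,0,0,1],[0,0,0,0,0,0,1]]

```text
clock: 17.58
eef_pos: [655.6, 35.1, 37.2]
tcp_rot: [3.141, -0.0, 1.572]
contact_force: [-1.0, 0.7, 6.6]
opening: 0.31
```

Emit:
jog_arm:
  series:
    - [[0,0,-1,0,0,0,1],[0,0,-4,0,0,0,1],[0,0,-8,0,0,0,1],[0,0,-11,0,0,0,1],[-0.3,-3,-12,0,0,0,1]]

```text
clock: 18.2
eef_pos: [627.9, 32.2, 159.6]
tcp_rot: [3.136, -0.0, 1.572]
contact_force: [-1.1, 0.1, -0.3]
opening: 0.313
```

```bash
python3 -c "
from h import *
go(461.3,22.6,150)"
```

```text
t18.20 pos [627.9  32.2 159.6] rpy [179.7  -0.   90.1] F [-1.1  0.1 -0.3] op 0.313
shift cm [ -0.94 -16.67   0.87] turn deg [ 0.3  -0.01  0.07]
```

Emit:
jog_arm:
  series:
    - [[-0.2,-4,0,0,0,0,1],[-0.4,-8,0,0,0,0,1],[-0.7,-12,0,0,0,0,1],[-0.9,-15,0,0,0,0,1],[-1,-16.5,0,0,0,0,1]]

```text
clock: 18.82
eef_pos: [459.2, 21.8, 157.2]
tcp_rot: [3.141, 0.0, 1.572]
contact_force: [0.2, -0.0, 0.6]
opening: 0.309
```

Emit:
jog_arm:
  series:
    - [[0,0,3,0,0,0,1],[0,0,6,0,0,0,1],[0,0,9,0,0,0,1],[0,0,9,0,0,0,1],[0,0,9,0,0,0,1]]

```text
clock: 19.45
eef_pos: [461.4, 21.9, 67.6]
tcp_rot: [3.141, -0.0, 1.572]
contact_force: [0.9, 1.2, -0.2]
opening: 0.312
```

```bash
python3 -c "
from h import *
go(461.3,22.6,38.5)"
```

```text
t19.45 pos [461.4  21.9  67.6] rpy [179.9  -0.   90.1] F [ 0.9  1.2 -0.2] op 0.312
shift cm [ 0.07 -0.02  2.91] turn deg [ 0.06 -0.    0.06]
```

Emit:
jog_arm:
  series:
    - [[0,0,1,0,0,0,1],[0,0,2,0,0,0,1],[0,0,2.6,0,0,0,1],[0,0,2.9,0,0,0,1],[0,0,2.9,0,0,0,1]]

```text
clock: 20.08
eef_pos: [460.4, 21.9, 37.6]
tcp_rot: [-3.141, 0.0, 1.572]
contact_force: [-0.3, 0.6, -1.1]
opening: 0.317
```

Emit:
jog_arm:
  series:
    - [[0,0,0.05,0,0,0,1],[0,0,0.1,0,0,0,1],[0,0,0.1,0,0,0,1]]

```text
clock: 20.45
eef_pos: [460.7, 21.9, 37.2]
tcp_rot: [3.141, -0.0, 1.572]
contact_force: [-1.2, -0.3, 4.5]
opening: 0.307
```

Light contact. Releasing.

Emit:
jog_arm:
  series:
    - [[0,0,0,0,0,0,2.8],[0,0,0,0,0,0,3.1],[0,0,0,0,0,0,3.6],[0,0,0,0,0,0,5.5],[0,0,0,0,0,0,8.5]]

```text
clock: 21.08
eef_pos: [460.5, 21.9, 36.8]
tcp_rot: [-3.142, -0.0, 1.572]
contact_force: [0.1, 0.0, -0.4]
opening: 0.835
```

Emit:
jog_arm:
  series:
    - [[0,0,0,0,0,0,8.5],[0,0,0,0,0,0,8.5],[0,0,-3,0,0,0,8.5],[0,0,-8,0,0,0,8.5],[0,0,-14,0,0,0,8.5]]

```text
clock: 21.7
eef_pos: [459.6, 21.8, 177.7]
tcp_rot: [-3.14, 0.0, 1.572]
contact_force: [1.1, 0.3, -0.9]
opening: 0.991
```

```bash
python3 -c "
from h import *
go(654.0,-36,150)"
```

```text
t21.70 pos [459.6  21.8 177.7] rpy [-179.9    0.    90.1] F [ 1.1  0.3 -0.9] op 0.991
shift cm [-5.8  19.44  2.73] turn deg [-0.12  0.01  0.05]
```

Emit:
jog_arm:
  series:
    - [[-1.5,4.8,0,0,0,0,8.5],[-3,9.6,0,0,0,0,8.5],[-4.5,14.4,0,0,0,0,8.5],[-5.8,19.4,0,0,0,0,8.5],[-5.8,19.4,2,0,0,0,8.5]]

```text
clock: 22.32
eef_pos: [658.6, -37.0, 157.4]
tcp_rot: [3.137, 0.0, 1.571]
contact_force: [-0.5, 0.5, -1.1]
opening: 0.994
```

Emit:
jog_arm:
  series:
    - [[0,0,2,0,0,0,8.5],[0,0,5,0,0,0,8.5],[0,0,5,0,0,0,8.5],[0,0,5,0,0,0,8.5]]

```text
clock: 22.82
eef_pos: [654.2, -35.7, 107.3]
tcp_rot: [3.142, -0.0, 1.572]
contact_force: [0.1, 0.4, 0.6]
opening: 0.996
```

```bash
python3 -c "
from h import *
import cv2
print(bp('top',(311,136),56),bp('top',cr((545,65),4,175,120),56))
go(654.0,-36,25)
cv2.imwrite('pics/t6.png',r.grab_frame('top')[120:300,175:375,::-1].repeat(3,0).repeat(3,1))
"
```

```text
[739.73777238 -37.2026293   56.        ] [740.0078217 -36.9322327  56.       ]
t22.82 pos [654.2 -35.7 107.3] rpy [180.   -0.   90.1] F [0.1 0.4 0.6] op 0.996
shift cm [-0.03 -0.02  8.23] turn deg [ 0.   -0.    0.07]
```

View pics/t6.png

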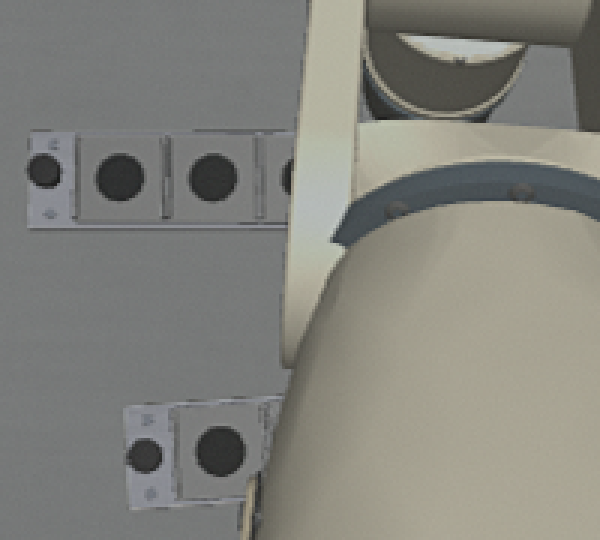

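Emit:
jog_arm:
  series:
    - [[0,0,3,0,0,0,8.5],[0,0,6,0,0,0,8.5],[0,0,8,0,0,0,8.5],[0,0,8.2,0,0,0,8.5],[0,0,8.2,0,0,0,8.5]]

```text
clock: 23.5
eef_pos: [655.2, -36.0, 25.7]
tcp_rot: [3.14, 0.0, 1.572]
contact_force: [0.1, -0.3, -0.5]
opening: 0.993
```

Emit:
jog_arm:
  series:
    - [[0,0,0,0,0,0,1],[0,0,0,0,0,0,1],[0,0,0,0,0,0,1],[0,0,0,0,0,0,1],[0,0,0,0,0,0,1]]

```text
clock: 24.12
eef_pos: [654.7, -36.0, 25.3]
tcp_rot: [3.141, 0.0, 1.572]
contact_force: [-1.7, -0.5, 5.9]
opening: 0.291
```

Emit:
jog_arm:
  series:
    - [[0,0,0,0,0,0,1],[0,0,0,0,0,0,1],[0,0,0,0,0,0,1]]

```text
clock: 24.5
eef_pos: [654.7, -36.0, 25.3]
tcp_rot: [3.141, 0.0, 1.572]
contact_force: [-1.9, 0.2, 5.6]
opening: 0.295
```

Emit:
jog_arm:
  series:
    - [[0,0,-1,0,0,0,1],[0,0,-4,0,0,0,1],[0,0,-8,0,0,0,1],[0,0,-12,0,0,0,1],[2,-3,-13,0,0,0,1]]

```text
clock: 25.12
eef_pos: [627.6, -16.7, 158.5]
tcp_rot: [3.135, 0.0, 1.57]
contact_force: [-0.2, 0.8, -0.5]
opening: 0.29
```

```bash
python3 -c "
from h import *
go(455.4,89.9,150)"
```

```text
t25.12 pos [627.6 -16.7 158.5] rpy [179.6   0.   90. ] F [-0.2  0.8 -0.5] op 0.290
shift cm [ 10.65 -17.23   0.73] turn deg [ 0.39  0.02 -0.02]
```

Emit:
jog_arm:
  series:
    - [[2.5,-4,0,0,0,0,1],[5,-8,0,0,0,0,1],[7.5,-12,0,0,0,0,1],[9.5,-15.5,0,0,0,0,1],[10.6,-17.1,0,0,0,0,1]]

```text
clock: 25.75
eef_pos: [451.8, 90.5, 155.2]
tcp_rot: [3.142, -0.0, 1.573]
contact_force: [0.2, -0.5, -0.2]
opening: 0.295
```

Emit:
jog_arm:
  series:
    - [[0,0,3,0,0,0,1],[0,0,6,0,0,0,1],[0,0,9,0,0,0,1],[0,0,9,0,0,0,1],[0,0,9,0,0,0,1]]

```text
clock: 26.38
eef_pos: [454.4, 89.9, 65.6]
tcp_rot: [3.141, -0.0, 1.572]
contact_force: [-0.2, -1.1, -0.1]
opening: 0.292
```

```bash
python3 -c "
from h import *
go(455.4,89.9,26.5)"
```

```text
t26.38 pos [454.4  89.9  65.6] rpy [179.9  -0.   90. ] F [-0.2 -1.1 -0.1] op 0.292
shift cm [-0.    0.1   3.91] turn deg [ 0.06 -0.01  0.05]
```

Emit:
jog_arm:
  series:
    - [[0,0.1,1.5,0,0,0,1],[0,0.1,3,0,0,0,1],[0,0.1,3.6,0,0,0,1],[0,0.1,3.9,0,0,0,1],[0,0.1,3.9,0,0,0,1]]

```text
clock: 27.0
eef_pos: [454.3, 89.9, 25.7]
tcp_rot: [-3.141, 0.0, 1.572]
contact_force: [-0.6, -0.2, 0.1]
opening: 0.293
```

Emit:
jog_arm:
  series:
    - [[0,0,0.05,0,0,0,1],[0,0,0.1,0,0,0,1],[0,0,0.1,0,0,0,1]]

```text
clock: 27.38
eef_pos: [454.7, 89.9, 25.2]
tcp_rot: [3.141, -0.0, 1.572]
contact_force: [-0.3, -0.8, 5.9]
opening: 0.292
```

Emit:
jog_arm:
  series:
    - [[0,0,0,0,0,0,2.6],[0,0,0,0,0,0,3],[0,0,0,0,0,0,3.5],[0,0,0,0,0,0,5.5],[0,0,0,0,0,0,8.5]]

```text
clock: 28.0
eef_pos: [454.3, 89.9, 24.7]
tcp_rot: [-3.141, 0.0, 1.572]
contact_force: [0.3, 0.0, 0.3]
opening: 0.82
```

Emit:
jog_arm:
  series:
    - [[0,0,0,0,0,0,8.5],[0,0,0,0,0,0,8.5],[0,0,-3,0,0,0,8.5],[0,0,-8,0,0,0,8.5],[0,0,-14,0,0,0,8.5]]

```text
clock: 28.62
eef_pos: [453.5, 89.7, 165.6]
tcp_rot: [-3.14, 0.0, 1.572]
contact_force: [2.5, 0.1, -0.5]
opening: 0.992
```

Emit:
jog_arm:
  series:
    - [[5,0,-2,0,0,0,8.5],[10,0,-2,0,0,0,8.5],[15,0,-2,0,0,0,8.5],[20,0,-2,0,0,0,8.5],[25,0,-2,0,0,0,8.5]]

```text
clock: 29.25
eef_pos: [453.9, 341.5, 184.8]
tcp_rot: [3.141, 0.0, 1.572]
contact_force: [0.4, -1.0, 0.6]
opening: 0.996
```

Emit:
jog_arm:
  series:
    - [[5,0,0,0,0,0,8.5],[10,0,0,0,0,0,8.5],[15,0,0,0,0,0,8.5],[20,0,0,0,0,0,8.5],[20,0,0,0,0,0,8.5]]

```text
clock: 29.88
eef_pos: [453.2, 542.9, 184.0]
tcp_rot: [-3.142, -0.001, 1.574]
contact_force: [0.5, -0.0, -0.0]
opening: 0.993
```

```bash
python3 - <<'E'
from h import *
import cv2
t=r.grab_frame('top')[:,:,::-1]; s=r.grab_frame('side')[:,:,::-1]
cv2.imwrite("pics/t7.png",cv2.resize(t[220:300,205:370],None,fx=4.8,fy=4.8,interpolation=cv2.INTER_CUBIC))
cv2.imwrite("pics/s7.png",cv2.resize(s[190:325,225:400],None,fx=4.4,fy=4.4,interpolation=cv2.INTER_CUBIC))
E
```

```text
(no output)
```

View pics/t7.png

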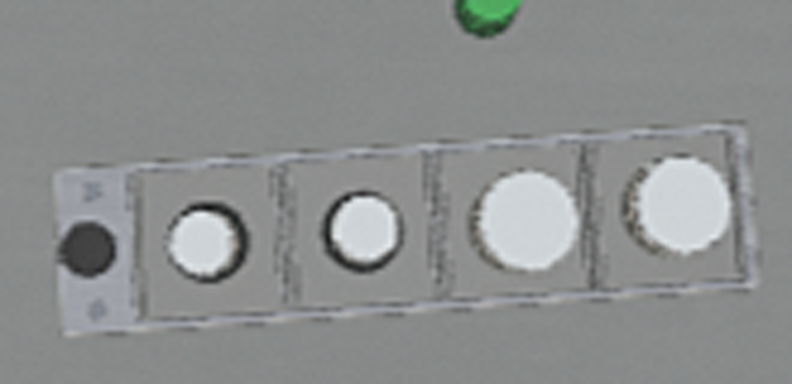

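View pics/s7.png

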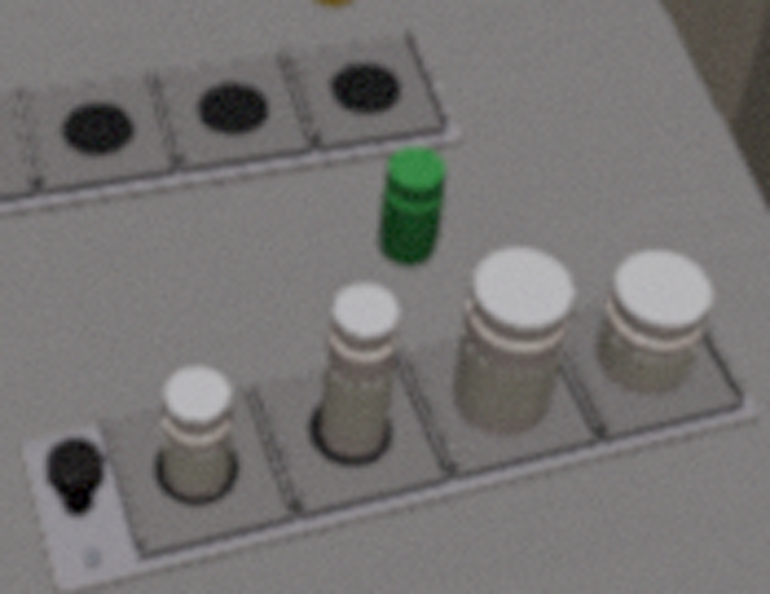

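All four jars stand upright on the carrier. From the knob, the order is slim low (204,244 in the top crop), slim tall (365,229), wide tall (528,220), wide low (683,205). Next I'll check the centring.

```bash
python3 - <<'E'
from h import *
for n,z,a,b in [("sl",68,(204,244),(198,393)),("st",97,(365,229),(366,310)),("wt",90,(528,220),(524,288)),("wl",62,(682,205),(662,287))]:
    print(n,bp("top",cr(a,4.8,205,220),z).round(1),bp("side",cr(b,4.4,225,190),z).round(1))
s=r.sense();print(s["clock"],s["contact_force"])
E
```

```text
sl [452.4  88.4  68. ] [455.4  89.   68. ]
st [459.5  21.4  97. ] [462.   20.5  97. ]
wt [464.9 -45.2  90. ] [466.1 -46.6  90. ]
wl [ 473.5 -112.6   62. ] [ 476.1 -114.1   62. ]
29.975 [-0.00774757 -0.55381191  0.00639327]
```

```bash
python3 -c "
from rig import r
print(r.sign_off())"
```

```text
the job is handed in; nothing more can be done
None
```

I moved all four jars to the carrier in reverse order and handed the job in at about 30 s of the 96 s allowed. From the carrier knob outward they stand: slim low, slim tall, wide tall, wide low.

- **Last checks:** both camera views show every jar upright, one to a seat. The arm was clear of the racks and touching nothing.
- **Centring:** by the camera measurements, three jars are within about 2.5 mm of their seat centres. The wide tall one is about 2 to 3 mm off, across the row. I left it, since the calibration is only good to about 2 mm.
- **Disagreement:** the two cameras differ from each other by up to about 3 mm on these positions.
- **Forces:** the highest contact reading was about 16 N, when setting down the wide tall jar.

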